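Push the supply tub home and shut the craft chest

ROBOT

A 6-joint arm with a two-finger parallel gripper is mounted at the origin on the work surface. World frame = base frame: x ahead of the robot, y to its left, z up, the work surface at z = 0. Lengths are in mm, angles in rad, forces in N, time in s.
With the tool pointing down it reaches from about 275 to 1000 mm from the base axis. Payload 8.4 kg.
Tool frame: the origin (TCP) lies at the very end of the fingers, on their centre line; the grasp point (between the pads) lies 19 mm behind it; z points along the fingers, y is the line along which they close (so a half turn about z gives the same grasp; the last joint's range is limited). The gripper opens to 85 mm and grips with 20 to 120 N. Pads are 22 mm wide; open, the fingers measure 114 mm over their backs; the gripper's body (76 mm by 85 mm) begins 54 mm behind the grasp point. The pads swing forward as they close: fully open they stand 13 mm farther back than shut.
Start: joints at [-1.15, 0.353, 1.633, -0, 1.155, -0.002], TCP at [256.446, -569.968, 231.281] pointing down, gripper open.
Joint ranges: [-2.63, 2.63], [-0.92, 2.1], [0.06, 2.66], [-1.3, 4.44], [0, 2.69], [-3.02, 3.02]. Speed limits (rad/s): [2.22, 2.22, 2.79, 3.14, 3.14, 3.14].

INTERFACE

Orientations are given as [roll, pitch, yaw] about the fixed x, y, z axes, in that order (R = Rz(yaw) Ry(pitch) Rx(roll)).
In Python, from rig import telemetry, imaging, r gives the robot as it stands. The module is installed in compiled form; this text tells all that it offers.
- The arm moves only by the tool step_arm, never from a script. Its argument "moves" is a list of rows, each a list of 3 entries, a list of its own where there are three numbers: the turn, a rotation vector about the tool's x, y, z scaled (see below), then the shift along the tool's x, y, z scaled (see below), then the opening, from -1 (shut) to 1 (fully open). A call has 1 to 8 rows; each row is the pose to reach, as a shift and turn from the pose commanded when the call began, along the tool's axes at that moment; what a row does not reach only later rows make up. The controller multiplies each number of a shift by 200 mm and each number of a turn by 45 degrees. A row lasts 1/10 s, in which the tool goes at most 50 mm and 8.59 degrees, less where a joint would pass 70% of its speed; a pose out of reach is approached as far as the arm can. A call with a number of a shift or a turn outside -1 to 1 is refused whole. A call with a gripper value outside its range is refused whole. The fingers move at their own pace and stop on an object; "squeeze" is the grip in N (left out, the last holds). Time passes only in rows, so rows that repeat a pose let the fingers close. It gives the time, the measured TCP pose, the force, the opening and the grip force at its end, in the units of the state.
- telemetry.sense(): the state, without advancing time (a new reading comes with each control period).
- imaging.grab_frame(name): name is "side" or "top"; returns the picture (400x640x3 uint8, red, green, blue); there is no depth.
- imaging.calibration(name): a dict with "fx", "fy", "cx", "cy" (pixels), "cam_to_world" (4x4, takes a point from camera to world coordinates). Camera axes: x right, y up, looking along -z (the intrinsics and any distortion apply to the point x, -y, -z); pixel columns grow to the right and rows downward; lengths in mm; the calibration is good to about 2 mm. A picture is of the moment at which its call begins. calibration takes no time and is no camera call.
- r.sign_off(): hands the job in; it is judged then, once.
Trained networks look in the newest picture that a camera, given by its name, has taken for a name from the list of things; names that differ only in an ending like _2 or _b are one class to them, and where a whole thing is asked for, a point or a joint stands for the part that bears it (a point fixed in the world has none). Each returns a list of dicts, best first, with "conf" (0 to 1); they miss things now and then, are a little off and sometimes report something else, mostly with a low value. They report only what shows in the picture. A call takes as long as a camera call. They do not tell look-alikes from the thing itself.
- imaging.recognise(camera, name): "extent" ([left, top, width, height] in pixels, round what is visible of it).
- imaging.mark_of(camera, name): "xy" ([column, row] in pixels: a listed point, or the origin of a listed thing).
The state is a dict: "clock": time; "qpos": joint angles; "qvel": joint speeds; "joint_efforts": joint torques, N m; "eef_pos": TCP position; "tcp_rot": TCP orientation; "contact_force": force on the tool from outside, world axes, zero at the start; "wrist_torque": the same for the moment, N m; "opening": opening from 0.0 (shut) to 1.0 (fully open); "grasp_force": force on a finger pad.
Only numpy, scipy, OpenCV 4.12 (cv2) and the standard library are available. Lean on these libraries where they do the work, as an engineer would, in place of code of your own. Each camera call takes 0.05 s, during which the arm holds its last target. There are 200 camera calls.

TASK

One of the two small craft chests has been left open, with its supply tub sticking out. With your fingertips push the tub all the way into the chest while the door stands open, then push that chest's door fully shut. Nothing is to be lifted or carried: leave the other chest shut, the tub's contents in the tub, and everything else standing where it is.

Things in the scene. Friction and masses are not known exactly. Their poses are not given: they have to be found in the camera images.
- chest: The open chest, left or right of the other: fixed plywood box without floor, 160 deep (x) x 174 wide (y) x 100 mm high, walls 8 mm. Origin: centre of its underside, on the table. Open front faces its -x (to the robot); side walls' front edges at x = -80 mm, roof starts 20 mm behind them. The tub slides on the table in it, 4 mm play each side, until it meets the back wall.
- tub_home (a point): Point on the table where the tub's origin lies when the tub is fully home, its front then 4 mm inside the chest's front edges (at x = -2 mm in the chest's frame). Axes as the chest's.
- tub: Loose open grey plastic supply tub, 148 deep (x) x 150 wide (y) x 70 mm high, walls 4 mm, about 0.4 kg with its contents. It starts 50 to 85 mm out of the chest. Origin: centre of its underside; its flat front is at x = -74 mm and faces -x.
- door (a joint): Opening angle (rad) of the open chest's door: 0 shut, grows opening towards the robot, limit 2.2; starts 1.55 to 1.9. Flat plywood panel, 10 mm thick, 4 to 170 mm from its hinge, 6 to 98 mm above the table. Upright hinge at the chest's left (+y) front corner. Stays where left (friction under 1 N at the free edge); shuts by pushing its outer face. A tub sticking out blocks it.
- door_hinge (a point): Point on that door's hinge axis, 52 mm above the table, at x = -80, y = +87 mm in the chest's frame. Axes turn with the door and match the chest's when shut: -y runs along the door to its free edge, -x is the outward normal of its outer face, which lies at x = -11 mm; z up.
- shut_door (a joint): Door angle of the other chest (rad): 0 shut; starts shut and stays shut.
- shut_chest: The other chest, same make and size, fixed, its door shut. Origin and axes as for the open chest. Not to be opened.
- offcut: Loose wood offcut 40 x 70 x 25 mm lying in the tub. Origin: centre of its underside.
- paint_pot: Loose small jar, 40 mm across, 45 mm high, standing in the tub. Origin: centre of its underside.
- foam_block: Loose block 60 x 90 x 45 mm lying on top of the shut chest, towards its back. Origin: centre of its underside.
- glue_bottle: Loose glue bottle, 60 mm across, 170 mm high, standing on the table at the right. Origin: centre of its underside.
- mug: Loose mug, 76 mm across, 90 mm high, standing at the left. Origin: centre of its underside.
- jar: Loose glass jar, 68 mm across, 90 mm high, standing on the table at the right, farther away than the glue bottle. Origin: centre of its underside.
- brush: Loose brush lying flat on the table, near the robot at the right. Origin: underside, near its middle.
Not all that is in view belongs to the job. Of the things shaped like the tub, the grey one is meant. Leave any orange look-alike of the paint_pot alone.

How it is judged:
By the outcome, as a careful person would: the job done as asked, in the order asked, and still so for the second after the job is handed in, with the robot touching nothing.
It also fails if it takes over 48 s, if anything falls off the work surface, if the arm or the gripper's body presses on something with over 40 N, if the wrist force passes 120 N, or if a joint passes its speed limit or range.

## Working session

There is one attempt and no reset: what is moved stays moved. The work goes in short steps, Python scripts to look and compute and a tool call to move; the robot and the scene stay as the last step left them, time stands still between calls to the robot, and variables do not carry over. Pictures are saved under pics/ and viewed, at most 10 in all, crops included, and the job is handed in when it is done.

Besides the shell and the picture viewer there is one more tool, called after "Request:" as name(argument=value, ...) on one line, values as JSON. step_arm: Moves the arm, as the interface text tells. Its arguments: {"type":"object","properties":{"moves":{"type":"array"},"squeeze":{"type":"number"}},"required":["moves"]}

```bash
mkdir -p pics
cat > h.py <<'E'
import numpy as np, cv2
from rig import telemetry, imaging, r
def ray(cam,u,v):
    c=imaging.calibration(cam);T=np.array(c["cam_to_world"])
    d=T[:3,:3]@np.array([(u-c["cx"])/c["fx"],-(v-c["cy"])/c["fy"],-1.]);return T[:3,3],d
def onz(cam,u,v,z):
    o,d=ray(cam,u,v);return o+d*(z-o[2])/d[2]
def proj(cam,p):
    c=imaging.calibration(cam);T=np.linalg.inv(np.array(c["cam_to_world"]))
    q=T[:3,:3]@np.array(p,float)+T[:3,3];return c["cx"]+c["fx"]*q[0]/-q[2],c["cy"]-c["fy"]*q[1]/-q[2]
E
python3 - <<'E'
from h import *
for c in("side","top"):
    cv2.imwrite(f"pics/{c}0.png",imaging.grab_frame(c)[:,:,::-1])
    k=imaging.calibration(c);print(c,{a:(np.round(b,3).tolist()) for a,b in k.items()})
    for n,z in(("chest",0),("tub_home",0),("tub",0),("door_hinge",52),("shut_chest",0)):
        print(n,[(np.round(m["xy"]),round(m["conf"],2),np.round(onz(c,*m["xy"],z))) for m in imaging.mark_of(c,n)[:3]])
E
```

```text
side {'fx': 368.445, 'fy': 368.445, 'cx': 319.898, 'cy': 197.491, 'cam_to_world': [[0.921, 0.284, -0.265, 283.055], [-0.389, 0.681, -0.621, -552.17], [0.004, 0.675, 0.738, 743.779], [0.0, 0.0, 0.0, 1.0]]}
chest [(array([412., 256.]), 0.76, array([ 679., -186.,    0.])), (array([340., 160.]), 0.48, array([666., 192.,   0.]))]
tub_home []
tub [(array([264., 148.]), 0.88, array([471., 333.,   0.])), (array([383., 264.]), 0.66, array([ 605., -180.,    0.])), (array([258., 208.]), 0.63, array([385., 103.,   0.]))]
door_hinge [(array([372., 223.]), 0.88, array([613., -95.,  52.]))]
shut_chest [(array([346., 159.]), 0.87, array([683., 189.,   0.]))]
top {'fx': 386.808, 'fy': 386.808, 'cx': 314.705, 'cy': 198.536, 'cam_to_world': [[0.028, 0.991, -0.129, 377.064], [-1.0, 0.029, 0.007, 23.355], [0.011, 0.128, 0.992, 1152.569], [0.0, 0.0, 0.0, 1.0]]}
chest [(array([384., 148.]), 0.7, array([ 690., -192.,    0.]))]
tub_home []
tub [(array([202., 216.]), 0.98, array([463., 348.,   0.])), (array([281., 246.]), 0.73, array([383., 109.,   0.])), (array([382., 170.]), 0.56, array([ 620., -186.,    0.]))]
door_hinge [(array([351., 170.]), 0.91, array([607., -88.,  52.])), (array([448., 221.]), 0.43, array([ 466., -367.,   52.])), (array([381., 172.]), 0.42, array([ 604., -174.,   52.]))]
shut_chest [(array([265., 146.]), 0.76, array([682., 171.,   0.]))]
```

View pics/side0.png

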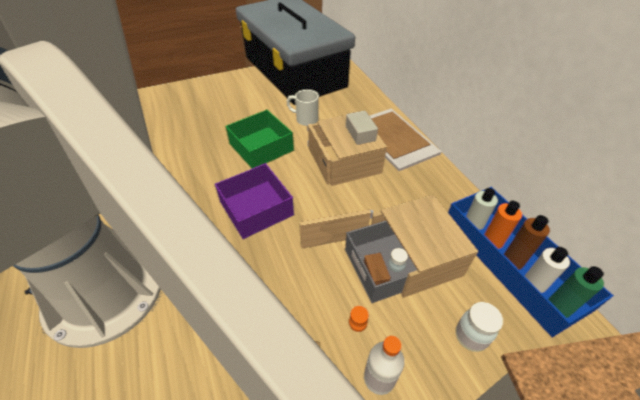

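View pics/top0.png

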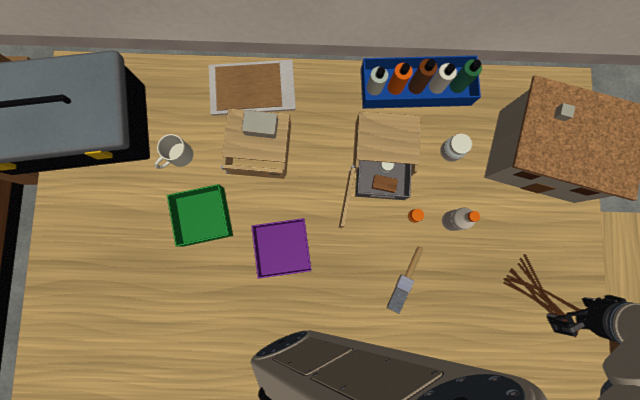

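The open chest is the right one, with its roof at about (389,137) in the top picture. The grey tub's front edge is at row ~197, and the door runs from (353,168) to (342,226). Zooming in for precise corners.

Run:
```python
from h import *
im=cv2.imread("pics/top0.png")[100:240,320:470]
cv2.imwrite("pics/crop1.png",cv2.resize(im,None,fx=4,fy=4,interpolation=cv2.INTER_CUBIC))
im=cv2.imread("pics/side0.png")[185:315,290:480]
cv2.imwrite("pics/crop2.png",cv2.resize(im,None,fx=4,fy=4,interpolation=cv2.INTER_CUBIC))
```

```text
(no output)
```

View pics/crop1.png

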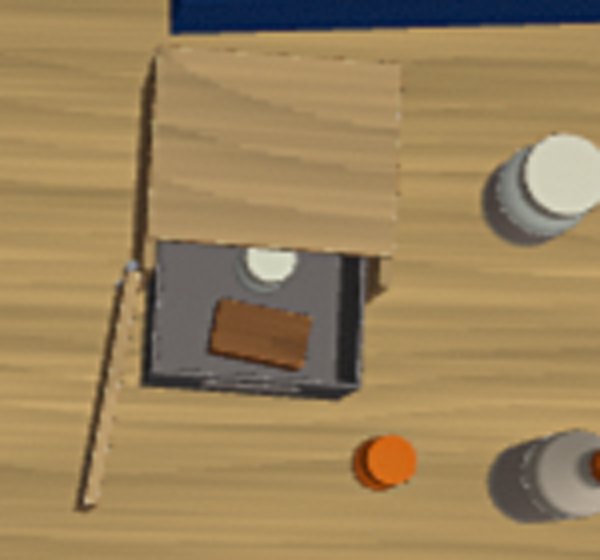

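View pics/crop2.png

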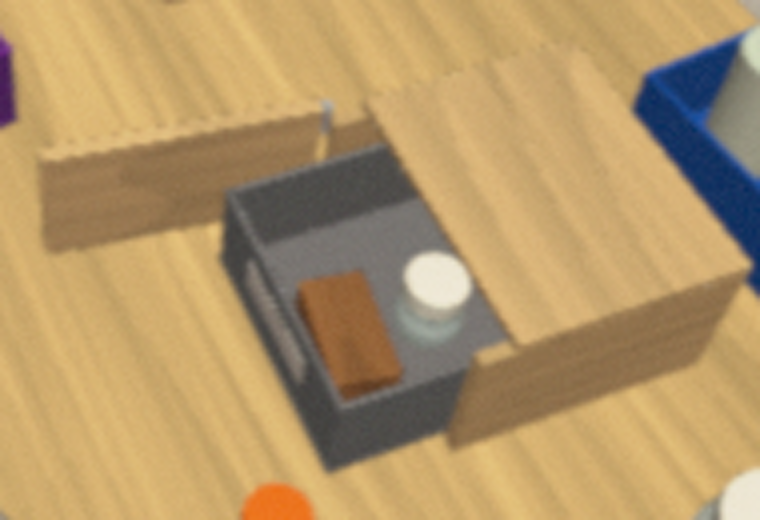

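Run:
```python
from h import *
def P(c,ox,oy,pts):
    for n,u,v,z in pts: print(c,n,np.round(onz(c,ox+(u+.5)/4,oy+(v+.5)/4,z),1)[:2])
P("top",320,100,[("roofFL",155,240,100),("roofFR",394,256,100),("roofBL",157,48,100),("roofBR",400,65,100),("tubFL",144,376,70),("tubFR",362,384,70),("tubFRbot",341,399,0),("doorfree",92,500,98),("doorhinge",133,266,98),("orange",390,460,25)])
P("side",290,185,[("roofFL",368,105,100),("roofFR",522,346,100),("roofBR",750,268,100),("tubFL",228,192,70),("tubFR",340,405,70),("tubFRbot",333,469,0),("doorfree",40,155,98),("doorfreebot",47,250,6),("hinge",325,105,98),("wallFRbot",455,447,0)])
for c in("top","side"):
  for n in("glue_bottle","brush","jar"):
    print(c,n,[(np.round(onz(c,*m["xy"],0)[:2]),round(m["conf"],2)) for m in imaging.mark_of(c,n)[:2]])
```

```text
top roofFL [ 624.9 -104.4]
top roofFR [ 618.7 -271.1]
top roofBL [ 763.7 -104. ]
top roofBR [ 756.8 -276.3]
top tubFL [ 533.5 -101.6]
top tubFR [ 532.3 -256.2]
top tubFRbot [ 530.5 -258.4]
top doorfree [443.  -64.1]
top doorhinge [606.5 -89.6]
top orange [ 483.2 -288.2]
side roofFL [ 629.  -105.3]
side roofFR [ 622.2 -273.7]
side roofBR [ 758.3 -280.1]
side tubFL [ 539.5 -110.6]
side tubFR [ 533.5 -254.1]
side tubFRbot [ 537.4 -255.7]
side doorfree [443.3 -65.4]
side doorfreebot [444.2 -65.9]
side hinge [607.3 -94.3]
side wallFRbot [ 605.4 -270.2]
top glue_bottle [(array([ 478., -396.]), 0.84), (array([ 690., -188.]), 0.59)]
top brush [(array([ 306., -255.]), 0.74)]
top jar [(array([ 695., -401.]), 0.71), (array([612., -97.]), 0.65)]
side glue_bottle [(array([ 476., -395.]), 0.84)]
side brush []
side jar [(array([ 692., -396.]), 0.63)]
```

```bash
cat >> h.py <<'E'
from scipy.spatial.transform import Rotation as R
def to(p,rpy=None):
    s=telemetry.sense();R0=R.from_euler("xyz",s["tcp_rot"])
    t=R.from_euler("xyz",rpy) if rpy is not None else R0
    print(np.round((R0.inv()*t).as_rotvec()/(np.pi/4),3).tolist(),np.round(R0.inv().apply(np.array(p)-s["eef_pos"])/200,3).tolist())
def st():
    s=telemetry.sense();print({k:np.round(s[k],3).tolist() for k in("clock","qpos","eef_pos","tcp_rot","contact_force","opening")})
E
python3 - <<'E'
from h import *
st()
print(R.from_euler("xyz",telemetry.sense()["tcp_rot"]).as_matrix().round(3))
for yaw in (-.035,np.pi-.035,np.pi/2,-np.pi/2-.035):
  print(yaw); to([490,-180,200],[np.pi,0,yaw])
E
```

```text
{'clock': 0.9, 'qpos': [-1.15, 0.353, 1.633, -0.0, 1.155, -0.002], 'eef_pos': [256.422, -569.978, 231.313], 'tcp_rot': [3.142, 0.0, 0.423], 'contact_force': [0.782, 0.958, -0.153], 'opening': 1.0}
[[ 0.912  0.41   0.   ]
 [ 0.41  -0.912 -0.   ]
 [-0.     0.    -1.   ]]
-0.035
[0.0, 0.0, 0.583] [1.865, -1.299, 0.156]
3.106592653589793
[-0.0, 0.0, -3.417] [1.865, -1.299, 0.156]
1.5707963267948966
[0.0, 0.0, -1.462] [1.865, -1.299, 0.156]
-1.6057963267948965
[0.0, -0.0, 2.583] [1.865, -1.299, 0.156]
```

Request:
step_arm(moves=[[[0, 0, 0.58], [0.93, -0.65, 0.08], -1], [[0, 0, 0.58], [0.93, -0.65, 0.08], -1], [[0, 0, 0.58], [0.93, -0.65, 0.08], -1], [[0, 0, 0.58], [0.93, -0.65, 0.08], -1], [[0, 0, 0.58], [0.93, -0.65, 0.08], -1], [[0, 0, 0.58], [0.93, -0.65, 0.08], -1]], squeeze=30)

```text
clock: 1.5
eef_pos: [374.0, -371.9, 215.1]
tcp_rot: [-3.14, 0.0, -0.03]
contact_force: [-1.3, -0.2, 0.4]
opening: 0.003
grasp_force: 0.0
```

Run:
```python
from h import *
st(); to([480,-182,150],[np.pi,-.4,-.035]); to([480,-182,35],[np.pi,-.4,-.035])
```

```text
{'clock': 1.5, 'qpos': [-0.786, 0.22, 1.857, 0.001, 1.066, 0.814], 'eef_pos': [374.039, -371.92, 215.107], 'tcp_rot': [-3.14, 0.0, -0.03], 'contact_force': [-1.337, -0.179, 0.382], 'opening': 0.003}
[-0.003, 0.509, 0.007] [0.502, -0.964, 0.327]
[-0.003, 0.509, 0.007] [0.502, -0.964, 0.902]
```

Request:
step_arm(moves=[[[0, 0.51, 0], [0.5, -0.96, 0.3], -1], [[0, 0.51, 0], [0.5, -0.96, 0.3], -1], [[0, 0.51, 0], [0.5, -0.96, 0.3], -1], [[0, 0.51, 0], [0.5, -0.96, 0.3], -1], [[0, 0.51, 0], [0.5, -0.96, 0.3], -1], [[0, 0.51, 0], [0.5, -0.96, 0.9], -1], [[0, 0.51, 0], [0.5, -0.96, 0.9], -1], [[0, 0.51, 0], [0.5, -0.96, 0.9], -1]])

```text
clock: 2.3
eef_pos: [480.0, -185.8, 41.9]
tcp_rot: [-3.139, -0.403, -0.031]
contact_force: [1.8, 0.5, 0.4]
opening: -0.002
grasp_force: 0.0
```

Run:
```python
from h import *
st(); to([480,-182,35],[np.pi,-.4,-.035]);to([520,-183,35],[np.pi,-.4,-.035])
for d in(20,40,60,80):to([520+d,-183-.035*d,35],[np.pi,-.4,-.035])
```

```text
{'clock': 2.3, 'qpos': [-0.489, 0.381, 2.274, 0.966, 0.215, 0.189], 'eef_pos': [479.99, -185.85, 41.927], 'tcp_rot': [-3.139, -0.403, -0.031], 'contact_force': [1.809, 0.505, 0.45], 'opening': -0.002}
[-0.005, -0.003, 0.004] [-0.014, -0.019, 0.032]
[-0.005, -0.003, 0.004] [0.17, -0.02, 0.11]
[-0.005, -0.003, 0.004] [0.262, -0.02, 0.149]
[-0.005, -0.003, 0.004] [0.354, -0.019, 0.189]
[-0.005, -0.003, 0.004] [0.446, -0.019, 0.228]
[-0.005, -0.003, 0.004] [0.538, -0.018, 0.267]
```

Request:
step_arm(moves=[[[0, 0, 0], [0.06, -0.02, 0.06], -1], [[0, 0, 0], [0.12, -0.02, 0.09], -1], [[0, 0, 0], [0.16, -0.02, 0.105], -1], [[0, 0, 0], [0.18, -0.02, 0.115], -1], [[0, 0, 0], [0.2, -0.02, 0.123], -1], [[0, 0, 0], [0.22, -0.02, 0.131], -1], [[0, 0, 0], [0.24, -0.02, 0.14], -1], [[0, 0, 0], [0.26, -0.02, 0.149], -1]])

```text
clock: 3.1
eef_pos: [540.2, -183.3, 37.0]
tcp_rot: [-3.138, -0.404, -0.033]
contact_force: [-3.9, -0.5, 2.5]
opening: 0.001
grasp_force: 1.9
```

Request:
step_arm(moves=[[[0, 0, 0], [0.02, 0, 0.009], -1], [[0, 0, 0], [0.04, 0, 0.017], -1], [[0, 0, 0], [0.06, 0, 0.026], -1], [[0, 0, 0], [0.08, 0, 0.034], -1], [[0, 0, 0], [0.1, 0, 0.043], -1], [[0, 0, 0], [0.12, 0, 0.051], -1], [[0, 0, 0], [0.14, 0, 0.06], -1], [[0, 0, 0], [0.16, 0, 0.068], -1]])

```text
clock: 3.9
eef_pos: [575.3, -184.3, 36.9]
tcp_rot: [-3.138, -0.404, -0.032]
contact_force: [-2.5, -0.9, 0.1]
opening: 0.002
grasp_force: 1.1
```

Run:
```python
from h import *
st(); cv2.imwrite("pics/side1.png",imaging.grab_frame("side")[150:330,230:500,::-1])
im=cv2.imread("pics/side1.png");cv2.imwrite("pics/side1.png",cv2.resize(im,None,fx=2.5,fy=2.5))
```

```text
{'clock': 3.9, 'qpos': [-0.393, 0.473, 2.099, 0.649, 0.237, 0.601], 'eef_pos': [575.299, -184.318, 36.899], 'tcp_rot': [-3.138, -0.404, -0.032], 'contact_force': [-2.544, -0.904, 0.137], 'opening': 0.002}
```

View pics/side1.png

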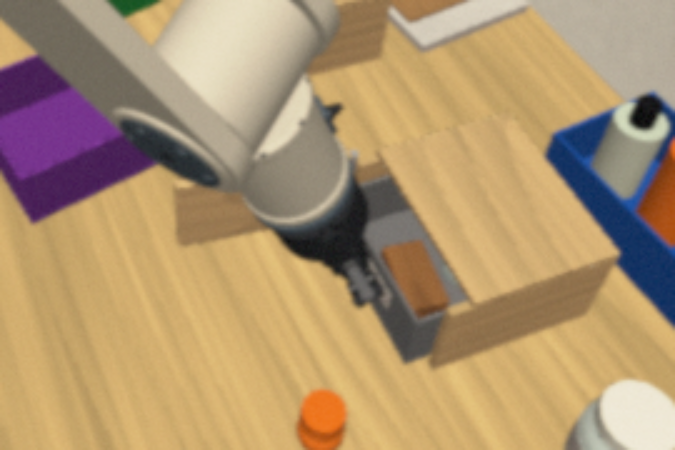

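The fingers are pushing the tub's front (crop ~(375,285)), and the tub is about 20 mm short of home. The door still stands clear on the left.

Request:
step_arm(moves=[[[0, 0, 0], [0.02, 0, 0.009], -1], [[0, 0, 0], [0.04, 0, 0.017], -1], [[0, 0, 0], [0.055, 0, 0.023], -1], [[0, 0, 0], [0.07, 0, 0.03], -1], [[0, 0, 0], [0.08, 0, 0.034], -1], [[0, 0, 0], [0.09, 0, 0.038], -1]])

```text
clock: 4.55
eef_pos: [594.6, -184.9, 37.0]
tcp_rot: [-3.138, -0.404, -0.032]
contact_force: [-1.1, 0.4, -0.1]
opening: 0.002
grasp_force: 0.9
```

Request:
step_arm(moves=[[[0, 0, 0], [0.006, 0, 0.0025], -1], [[0, 0, 0], [0.012, 0, 0.005], -1]])

```text
clock: 4.75
eef_pos: [597.1, -185.0, 37.0]
tcp_rot: [-3.138, -0.404, -0.032]
contact_force: [-2.4, 0.4, -0.6]
opening: -0.003
grasp_force: 0.8
```

Request:
step_arm(moves=[[[0, 0, 0], [0.006, 0, 0.0025], -1], [[0, 0, 0], [0.012, 0, 0.005], -1], [[0, 0, 0], [0.012, 0, 0.005], -1]])

```text
clock: 5.05
eef_pos: [599.5, -184.9, 37.0]
tcp_rot: [-3.138, -0.404, -0.032]
contact_force: [-1.7, -0.2, -0.4]
opening: 0.006
grasp_force: 1.3
```

Request:
step_arm(moves=[[[0, 0, 0], [0.005, 0, 0.0025], -1], [[0, 0, 0], [0.01, 0, 0.005], -1], [[0, 0, 0], [0.01, 0, 0.005], -1]])

```text
clock: 5.35
eef_pos: [600.0, -184.6, 36.5]
tcp_rot: [-3.137, -0.402, -0.032]
contact_force: [-13.2, 0.3, 8.7]
opening: 0.0
grasp_force: 6.9
```

Run:
```python
from h import *
to([540,-184,40]);to([500,-184,200],[np.pi,0,-.035])
```

```text
[0.0, 0.0, 0.0] [-0.269, 0.006, -0.133]
[-0.007, -0.512, 0.005] [-0.14, 0.009, -0.948]
```

Request:
step_arm(moves=[[[0, 0, 0], [-0.14, 0, -0.07], -1], [[0, 0, 0], [-0.27, 0, -0.13], -1], [[0, 0, 0], [-0.27, 0, -0.13], -1], [[0, -0.51, 0], [-0.14, 0, -0.95], -1], [[0, -0.51, 0], [-0.14, 0, -0.95], -1], [[0, -0.51, 0], [-0.14, 0, -0.95], -1], [[0, -0.51, 0], [-0.14, 0, -0.95], -1], [[0, -0.51, 0], [-0.14, 0, -0.95], -1]])

```text
clock: 6.15
eef_pos: [504.0, -183.9, 204.1]
tcp_rot: [3.14, -0.004, -0.032]
contact_force: [0.8, -0.5, -0.7]
opening: 0.003
grasp_force: 0.0
```

Run:
```python
from h import *
st()
to([465,-25,200],[np.pi,0,0]);to([465,-25,50],[np.pi,0,0])
im=imaging.grab_frame("top")[100:240,310:450,::-1];cv2.imwrite("pics/top2.png",cv2.resize(im,None,fx=4,fy=4,interpolation=cv2.INTER_CUBIC))
```

```text
{'clock': 6.15, 'qpos': [-0.352, 0.243, 1.853, -0.0, 1.041, 1.25], 'eef_pos': [504.004, -183.894, 204.136], 'tcp_rot': [3.14, -0.004, -0.032], 'contact_force': [0.849, -0.516, -0.731], 'opening': 0.003}
[0.002, -0.005, -0.04] [-0.22, -0.788, 0.019]
[0.002, -0.005, -0.04] [-0.223, -0.789, 0.769]
```

View pics/top2.png

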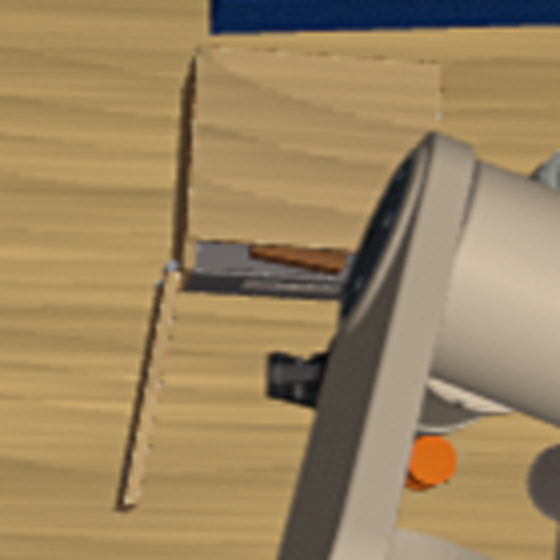

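The tub is in (its front at row ~278 of the crop, about level with the hinge), and the door hasn't moved. Next I go over the door to its outer side.

Request:
step_arm(moves=[[[0, 0, -0.04], [-0.22, -0.79, 0.02], -1], [[0, 0, -0.04], [-0.22, -0.79, 0.02], -1], [[0, 0, -0.04], [-0.22, -0.79, 0.02], -1], [[0, 0, -0.04], [-0.22, -0.79, 0.02], -1], [[0, 0, -0.04], [-0.22, -0.79, 0.77], -1], [[0, 0, -0.04], [-0.22, -0.79, 0.77], -1], [[0, 0, -0.04], [-0.22, -0.79, 0.77], -1], [[0, 0, -0.04], [-0.22, -0.79, 0.77], -1]])

```text
clock: 7.0
eef_pos: [459.2, -22.8, 41.7]
tcp_rot: [-3.138, 0.006, 0.0]
contact_force: [-0.6, 0.3, -0.3]
opening: -0.005
grasp_force: 0.0
```

Run:
```python
from h import *
st()
im=imaging.grab_frame("side");
im=im[170:310,290:480,::-1];cv2.imwrite("pics/s3.png",cv2.resize(im,None,fx=4,fy=4,interpolation=cv2.INTER_CUBIC))
h=np.array([607,-93])
# door angle a (0 shut): point at radius 140 along door, offset d outwards
def pt(a,rad=140,d=27):
    t=-np.pi/2-.035-a  # direction of door
    u=np.array([np.cos(t),np.sin(t)]);n=np.array([u[1],-u[0]])  # outward normal
    return h+rad*u+n*d
print(pt(1.7),pt(0))
yaws=np.arange(1.6,-.01,-.1)
s=telemetry.sense();R0=R.from_euler("xyz",s["tcp_rot"])
for a in yaws: print(round(a,2),pt(a).round(),(R0.inv().apply(np.r_[pt(a),50]-s["eef_pos"])/200).round(3).tolist())
```

```text
{'clock': 7.0, 'qpos': [-0.055, 0.395, 2.118, 0.005, 0.636, 1.511], 'eef_pos': [459.2, -22.794, 41.692], 'tcp_rot': [-3.138, 0.006, 0.0], 'contact_force': [-0.631, 0.262, -0.253], 'opening': -0.005}
[473.29676497 -43.47783382] [ 575.11753617 -231.96945168]
1.6 [469. -57.] [0.039, 0.171, -0.026]
1.5 [466. -71.] [0.024, 0.24, -0.026]
1.4 [465. -85.] [0.017, 0.311, -0.027]
1.3 [465. -99.] [0.016, 0.382, -0.027]
1.2 [ 466. -114.] [0.023, 0.453, -0.027]
1.1 [ 469. -128.] [0.037, 0.523, -0.027]
1.0 [ 473. -141.] [0.058, 0.592, -0.028]
0.9 [ 478. -154.] [0.085, 0.657, -0.028]
0.8 [ 485. -167.] [0.119, 0.72, -0.028]
0.7 [ 493. -179.] [0.159, 0.779, -0.028]
0.6 [ 502. -190.] [0.205, 0.834, -0.029]
0.5 [ 512. -200.] [0.255, 0.884, -0.029]
0.4 [ 524. -209.] [0.311, 0.928, -0.029]
0.3 [ 535. -216.] [0.371, 0.967, -0.029]
0.2 [ 548. -223.] [0.434, 1.0, -0.03]
0.1 [ 561. -228.] [0.5, 1.026, -0.03]
-0.0 [ 575. -232.] [0.569, 1.045, -0.03]
```

View pics/s3.png

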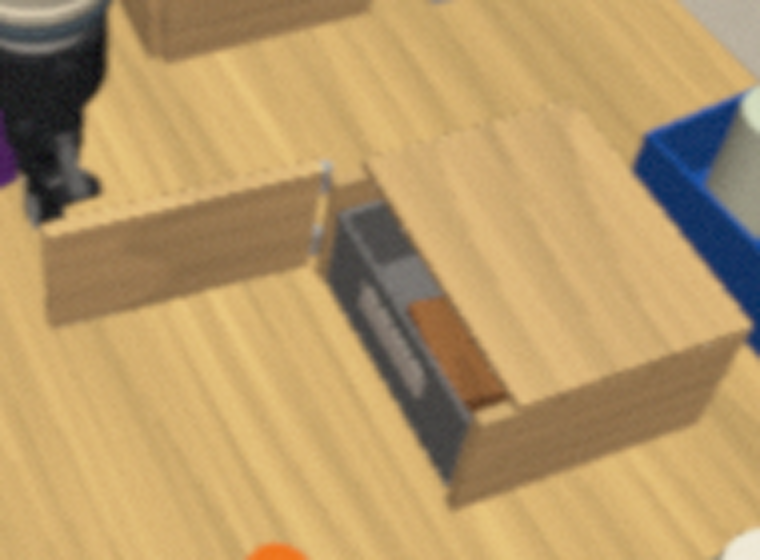

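The tub is home: its front face sits just inside the side wall edges (crop (345,225) to (455,480)), with the contents still in it. The finger is on the door's outer side, so now I sweep the door shut.

Request:
step_arm(moves=[[[0, 0, 0], [0.04, 0.1, -0.027], -1], [[0, 0, 0], [0.04, 0.17, -0.027], -1], [[0, 0, 0], [0.024, 0.24, -0.027], -1], [[0, 0, 0], [0.017, 0.31, -0.027], -1], [[0, 0, 0], [0.016, 0.38, -0.027], -1], [[0, 0, 0], [0.023, 0.45, -0.027], -1], [[0, 0, 0], [0.037, 0.52, -0.027], -1], [[0, 0, 0], [0.058, 0.59, -0.028], -1]])

```text
clock: 7.85
eef_pos: [475.9, -142.4, 53.2]
tcp_rot: [-3.139, -0.006, 0.0]
contact_force: [2.6, 0.3, 6.3]
opening: 0.002
grasp_force: 0.2
```

```bash
cat >> h.py <<'E'
h=np.array([607,-93])
def pt(a,rad=140,d=27):
    t=-np.pi/2-.035-a
    u=np.array([np.cos(t),np.sin(t)]);n=np.array([u[1],-u[0]])
    return h+rad*u+n*d
E
python3 - <<'E'
from h import *
st()
s=telemetry.sense();R0=R.from_euler("xyz",s["tcp_rot"])
for a in np.arange(1,-.11,-.1): print(round(a,2),pt(a).round(),(R0.inv().apply(np.r_[pt(a),48]-s["eef_pos"])/200).round(3).tolist())
im=imaging.grab_frame("side");
im=im[170:310,290:480,::-1];cv2.imwrite("pics/s4.png",cv2.resize(im,None,fx=3,fy=3))
E
```

```text
{'clock': 7.85, 'qpos': [-0.297, 0.41, 2.044, 0.007, 0.682, 1.269], 'eef_pos': [475.901, -142.385, 53.184], 'tcp_rot': [-3.139, -0.006, 0.0], 'contact_force': [2.62, 0.301, 6.34], 'opening': 0.002}
1.0 [ 473. -141.] [-0.015, -0.006, 0.026]
0.9 [ 478. -154.] [0.012, 0.06, 0.026]
0.8 [ 485. -167.] [0.046, 0.123, 0.026]
0.7 [ 493. -179.] [0.086, 0.182, 0.026]
0.6 [ 502. -190.] [0.131, 0.237, 0.026]
0.5 [ 512. -200.] [0.182, 0.287, 0.026]
0.4 [ 524. -209.] [0.238, 0.331, 0.027]
0.3 [ 535. -216.] [0.298, 0.37, 0.027]
0.2 [ 548. -223.] [0.361, 0.403, 0.027]
0.1 [ 561. -228.] [0.427, 0.429, 0.028]
0.0 [ 575. -232.] [0.496, 0.448, 0.028]
-0.1 [ 589. -234.] [0.566, 0.461, 0.028]
```

View pics/s4.png

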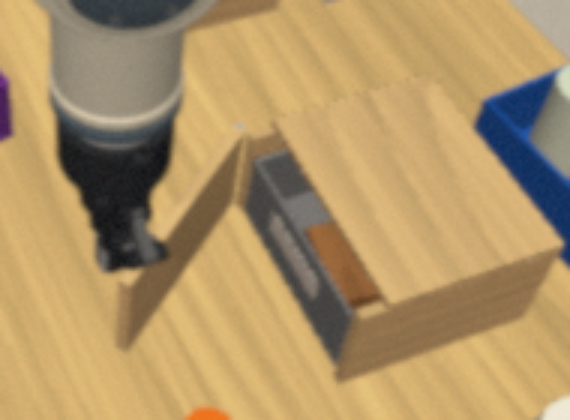

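The finger has turned the door to about 1 rad and the tub is undisturbed, so I carry on.

Request:
step_arm(moves=[[[0, 0, 0], [0.012, 0.06, 0], -1], [[0, 0, 0], [0.046, 0.123, 0], -1], [[0, 0, 0], [0.086, 0.182, 0], -1], [[0, 0, 0], [0.131, 0.237, 0], -1], [[0, 0, 0], [0.156, 0.262, 0], -1], [[0, 0, 0], [0.182, 0.287, 0], -1], [[0, 0, 0], [0.21, 0.31, 0], -1], [[0, 0, 0], [0.238, 0.331, 0], -1]])

```text
clock: 8.7
eef_pos: [523.3, -207.9, 53.1]
tcp_rot: [-3.139, -0.005, 0.0]
contact_force: [1.2, 1.4, 9.1]
opening: -0.002
grasp_force: 0.3
```

Request:
step_arm(moves=[[[0, 0, 0], [0.03, 0.02, 0], -1], [[0, 0, 0], [0.06, 0.04, 0], -1], [[0, 0, 0], [0.09, 0.055, 0], -1], [[0, 0, 0], [0.12, 0.07, 0], -1], [[0, 0, 0], [0.15, 0.08, 0], -1], [[0, 0, 0], [0.17, 0.085, 0], -1], [[0, 0, 0], [0.19, 0.09, 0], -1]])

```text
clock: 9.4
eef_pos: [560.8, -225.8, 53.0]
tcp_rot: [-3.139, -0.005, 0.0]
contact_force: [-0.6, 0.6, 7.6]
opening: -0.0
grasp_force: 0.0
```

Request:
step_arm(moves=[[[0, 0, 0], [0.02, 0, 0], -1], [[0, 0, 0], [0.04, 0, 0], -1], [[0, 0, 0], [0.05, 0, 0], -1]])

```text
clock: 9.7
eef_pos: [570.6, -225.8, 52.8]
tcp_rot: [-3.139, -0.004, 0.0]
contact_force: [-0.8, -2.0, 5.8]
opening: -0.002
grasp_force: 0.0
```

Request:
step_arm(moves=[[[0, 0, 0], [0.015, 0, -0.02], -1], [[0, 0, 0], [0.03, 0, -0.03], -1], [[0, 0, 0], [0.04, 0, -0.03], -1]])

```text
clock: 10.0
eef_pos: [578.3, -225.1, 58.5]
tcp_rot: [-3.138, -0.004, 0.0]
contact_force: [0.3, 0.1, 0.2]
opening: 0.0
grasp_force: 0.0
```

Request:
step_arm(moves=[[[0, 0, 0], [0.015, 0, 0], -1], [[0, 0, 0], [0.03, 0, 0], -1], [[0, 0, 0], [0.03, 0, 0], -1]])

```text
clock: 10.3
eef_pos: [580.4, -224.1, 57.0]
tcp_rot: [-3.136, 0.004, 0.001]
contact_force: [-10.2, 0.5, -1.5]
opening: 0.002
grasp_force: 0.0
```

Request:
step_arm(moves=[[[0, 0, 0], [0.01, 0, 0], -1], [[0, 0, 0], [0.015, 0, 0], -1], [[0, 0, 0], [0, 0, 0], -1], [[0, 0, 0], [-0.2, 0, 0], -1], [[0, 0, 0], [-0.4, 0, 0], -1], [[0, 0, 0], [-0.7, 0, -0.6], -1], [[0, 0, 0], [-0.8, 0.3, -0.8], -1], [[0, 0, 0], [-0.8, 0.3, -0.8], -1]])

```text
clock: 11.1
eef_pos: [439.7, -267.6, 184.8]
tcp_rot: [-3.138, -0.003, 0.002]
contact_force: [1.4, 0.3, 0.3]
opening: -0.001
grasp_force: 0.0
```

Request:
step_arm(moves=[[[0, 0, 0], [-0.3, 0.9, -0.1], -1], [[0, 0, 0], [-0.3, 0.9, -0.1], -1], [[0, 0, 0], [-0.3, 0.9, -0.1], -1], [[0, 0, 0], [-0.3, 0.9, -0.1], -1], [[0, 0, 0], [-0.3, 0.9, -0.1], -1]])

```text
clock: 11.6
eef_pos: [379.7, -452.5, 203.5]
tcp_rot: [-3.141, -0.005, -0.003]
contact_force: [-0.1, 0.1, -0.7]
opening: -0.0
grasp_force: 0.0
```

Run:
```python
from h import *
st()
a=cv2.resize(imaging.grab_frame("side")[90:390,240:540,::-1],None,fx=1.33,fy=1.33)
b=cv2.resize(imaging.grab_frame("top")[80:230,330:480,::-1],(399,399),interpolation=cv2.INTER_CUBIC)
cv2.imwrite("pics/end.png",np.hstack([a[:399,:399],b]))
```

```text
{'clock': 11.6, 'qpos': [-0.877, 0.326, 1.738, 0.004, 1.074, 0.694], 'eef_pos': [379.682, -452.485, 203.451], 'tcp_rot': [-3.141, -0.005, -0.003], 'contact_force': [-0.136, 0.076, -0.655], 'opening': -0.0}
```

View pics/end.png

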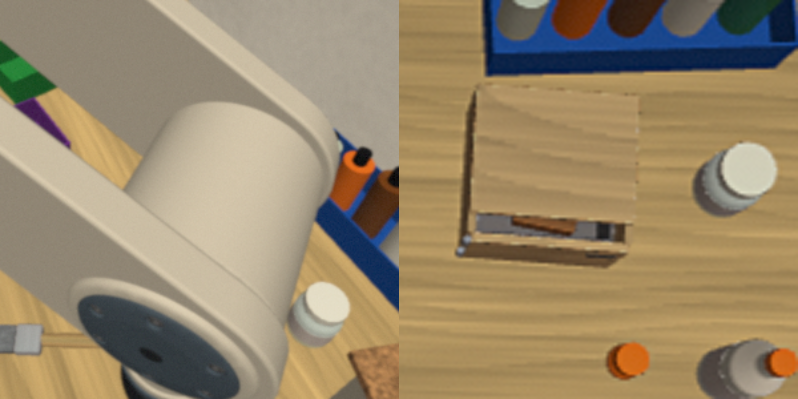

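In the top half of the picture the door's top edge, (470,240) to (625,252), runs parallel to the roof edge and closes against the chest. The tub is inside, and the jar, the bottle and the orange look-alike haven't moved.

```bash
python3 -c "
from h import *
print(r.sign_off())"
```

```text
the job is handed in; nothing more can be done
None
```

I pushed the grey tub fully into the right-hand chest, then pushed that chest's door shut, and handed the job in at about 12 s on the robot's clock; the final top view shows the door closed, and no verdict came back.

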